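Stow the loose selector knob under the console's flush sliding cover

TASK

Open the flush brown sliding cover of the car console all the way by pressing on it with the fingertips and dragging it in under the black control panel, never with more than 25 N on the cover. Put the loose chrome selector knob in the compartment and let go of it, then drag the cover fully shut again the same way. Leave the other things on the bench where they are.

Things in the scene. Friction and masses are not known exactly. Their poses are not given: they have to be found in the camera images.
- console: car centre console fixed to the bench (all sizes in mm), 340 long (x) x 180 wide (y); origin under its middle at bench level, x along its length, z up. Top level, 72 high: beige side rails beyond y = +-58, brown sliding cover between them. A black control panel (top 85, a fixed dial on it to 100) covers x = 30 to 170; a black arm pad (top 94) covers x = -167 to -115
- cover (a joint): flat flush brown cover plate, 0 = shut, 0.080 m = fully open at its stop; slides along the console's +x in under the black panel. It does not give under the finger. The slide rubs with 4 N + 6 N per m/s; fingertips slip on it if they press with less than about 9 N; above 25 N it is damaged. Shut it fills console x = -95 to 30; open its free edge is at x = -15 and a 45 long strip stays in view
- press_spot (a point): point fixed to the console (x = -75, y = 0, 72 over the bench) over the shut cover, 20 from its free edge: good to press; with the cover open, the same place on it is the joint value farther along console x. The runners are worn, each time differently: plate and slide slope down towards the free edge by 0 to 0.04 rad from console x = 50, so the plate is 0 to 5 below this point (feel for it)
- bay_floor (a point): point on the compartment's floor, 26 over the bench, under the middle of the opening (console x = -55, y = 0). The compartment is console x = -95 to -10, y = -58 to 58; the cover's underside is at least 36 above its floor
- knob_center (a point): centre of the loose chrome selector knob: upright round knob, diameter 42 at the foot and 41 at the top (40 between), 30 tall, about 80 g, standing on the bench; the point is 15 above its underside
- jar_cap: yellow round jar lid lying flat on the bench, diameter 52, height 16; bystander, origin at the centre of its underside
- fob: black car key fob 72 x 38 x 14 lying flat; bystander, origin at the centre of its underside
- tape_roll: roll of light green masking tape lying flat, outer diameter 90, height 24; bystander, origin at the centre of its underside
- spray: blue bottle, diameter 64, 170 tall, standing; bystander, origin at the centre of its underside
- polish: white polish jar with a red lid, diameter 72, 75 tall; bystander, origin at the centre of its underside
There are look-alikes about, which are no part of the job. Of the things like the part that bears knob_center, leave any that is orange or yellow; of the rest the larger one is meant.

How it is judged:
By the outcome, as a careful person would: the job done as asked, in the order asked, and still so for the second after the job is handed in, with the robot touching nothing.
It also fails if it takes over 72 s, if anything falls off the work surface, if the arm or the gripper's body presses on something with over 40 N, if the wrist force passes 120 N, or if a joint passes its speed limit or range.

ROBOT

A 6-joint arm with a two-finger parallel gripper is mounted at the origin on the work surface. World frame = base frame: x ahead of the robot, y to its left, z up, the work surface at z = 0. Lengths are in m, angles in degrees, forces in N, time in s.
With the tool pointing down it reaches from about 0.375 to 0.9 m from the base axis. Payload 3.1 kg.
Tool frame: the origin (TCP) lies on the centre line of the jaws, within the pads' length; the fingertips stand 25 mm ahead of it and the grasp point (between the pads) lies 6 mm ahead of it; y points along the fingers, x is the direction in which the jaws open and shut, and the axes are right-handed (so a half turn about y gives the same grasp; the last joint's range is limited). The gripper opens to 87 mm and grips with 3 to 60 N. Pads are 19 mm wide; open, the fingers measure 117 mm over their backs; the gripper's body (75 mm by 190 mm) begins 51 mm behind the grasp point.
Start: joints at [-76.347, 30.224, 82.088, -0, 67.689, -10.227], TCP at [0.253, -0.571, 0.248] pointing down, gripper open.
Joint ranges: [-176.69, 176.69], [-43.24, 126.21], [12.49, 139.97], [-82, 262], [0, 151.66], [-163.58, 163.58]. Speed limits (degrees/s): [159.86, 159.86, 180, 180, 180, 180].

INTERFACE

Orientations are given as a 3x3 rotation matrix whose columns are the frame's x, y, z axes.
In Python, from rig import * gives the robot as it stands.
- The arm moves only by the tool play_rows, never from a script. Its argument "commands" is a list of rows, each a list of 2 entries, a list of its own where there are three numbers: the shift along the world's x, y, z in m, then the turn, a rotation vector about the world's x, y, z in rad. A call has 1 to 10 rows; each row is the pose to reach, as a shift and turn from the pose commanded when the call began; what a row does not reach only later rows make up. A row lasts 1/8 s, in which the tool goes at most 62.5 mm and 10.7 degrees, less where a joint would pass 70% of its speed; a pose out of reach is approached as far as the arm can. A call with a gripper value outside its range is refused whole. "gripper" is the finger opening in m, from 0 to 0.087, set as the call begins (left out, the last holds). The fingers move at their own pace and stop on an object; the grip force is fixed at half the most. Time passes only in rows, so rows that repeat a pose let the fingers close. It gives the time, the measured TCP pose, the force and the opening at its end, in the units of the state.
- read_state(): the state, without advancing time (a new reading comes with each control period).
- capture(name): name is "scene" or "top" or "wrist"; returns a dict with "frame" (480x640x3 uint8, red, green, blue), "depth" (480x640 float32, m along the optical axis (not along the pixel's ray), 0 where there is no reading), "mtx" (3x3 intrinsics, pixels), "cam_to_world" (4x4, takes a point from camera to world coordinates); the wrist camera has in their place "hand_eye" (4x4, takes a point from camera to tool coordinates, whose origin is the TCP and whose axes are the tool frame's). Camera axes: x right, y down, z forward; pixel columns grow to the right and rows downward; lengths in m; the calibration is good to about 2 mm. A picture is of the moment at which its call begins: read the wrist's pose just before it.
- hand_in(): hands the job in, once; it reports no verdict.
The state is a dict: "time_s": time; "joint_positions": joint angles; "qvel": joint speeds; "tau": joint torques, N m; "position": TCP position; "tcp_rot": TCP orientation; "force": force on the tool from outside, world axes, zero at the start; "moment": the same for the moment, N m; "opening": opening from 0.0 (shut) to 1.0 (fully open).
Only numpy, scipy, OpenCV 4.12 (cv2) and the standard library are available. Lean on these libraries where they do the work, as an engineer would, in place of code of your own. Each camera call takes 0.05 s, during which the arm holds its last target. There are 200 camera calls.

## Working session

There is one attempt and no reset: what is moved stays moved. The work goes in short steps, Python scripts to look and compute and a tool call to move; the robot and the scene stay as the last step left them, time stands still between calls to the robot, and variables do not carry over. Pictures are saved under pics/ and viewed, about 8 in all and at most 12, crops included, and the job is handed in when it is done.

Besides the shell and the picture viewer there is one more tool, called as a command line: name --argument value ..., lists and objects as JSON in quotes. play_rows: Moves the arm, as the interface text tells. Its arguments: {"type":"object","properties":{"commands":{"type":"array"},"gripper":{"type":"number"}},"required":["commands"]}

```bash
mkdir -p pics; ls
python3 - <<'E'
from rig import *
import cv2,numpy as np
s=read_state();print(s)
for n in("scene","top"):
    c=capture(n);np.savez(f"pics/{n}.npz",**c);cv2.imwrite(f"pics/{n}.png",c["frame"][...,::-1]);print(n,c["cam_to_world"].round(3).tolist())
E
```

```text
pics
{'time_s': 0.0, 'joint_positions': array([-7.63462555e+01,  3.02797953e+01,  8.21596031e+01, -6.78718976e-04,
        6.76880011e+01, -1.02266381e+01]), 'qvel': array([-0.09881953, -0.12422501,  0.0640635 , -0.04304966,  0.02997643,
        0.03312079]), 'tau': array([ 1.98040558e-03, -4.40037382e+01, -1.76587683e+01,  6.35195780e-02,
        5.81668527e-02, -1.65832735e-04]), 'position': array([ 0.2528795 , -0.57078614,  0.24654483]), 'tcp_rot': array([[ 4.04832071e-01, -5.35523805e-04,  9.14390894e-01],
       [-9.14388428e-01,  2.15811430e-03,  4.04832243e-01],
       [-2.19015736e-03, -9.99997528e-01,  3.83997109e-04]]), 'force': array([-0.39423174, -0.70344964,  0.29884507]), 'moment': array([-0.02642879,  0.03556668,  0.00804375]), 'opening': 1.001978818294184}
scene [[0.574, 0.536, -0.619, 1.11], [0.819, -0.379, 0.431, -0.404], [-0.004, -0.754, -0.657, 0.67], [0.0, 0.0, 0.0, 1.0]]
top [[-0.002, -0.994, 0.105, 0.424], [-1.0, -0.001, -0.022, 0.008], [0.022, -0.105, -0.994, 1.248], [0.0, 0.0, 0.0, 1.0]]
```

View pics/top.png

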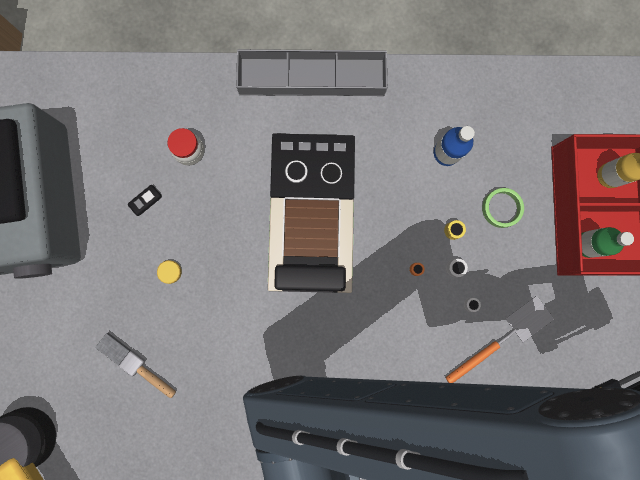

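View pics/scene.png

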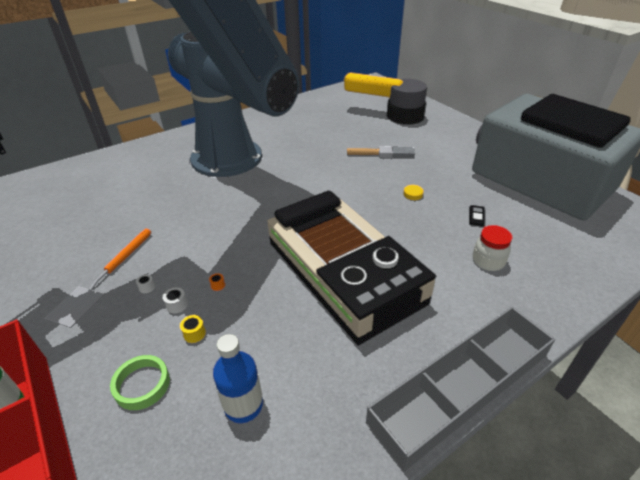

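Top view shows the console at x≈270–355, y≈134–291, with the panel at its far end. Knob candidates are yellow (456,229), orange (417,269), large chrome/white (459,267) and small grey (474,305). By the description I choose the one at (459,267) and will check it in a close crop.

```bash
cat > h.py <<'E'
import numpy as np,cv2
def cloud(c,T=None):
    d=c["depth"];K=c["mtx"];v,u=np.mgrid[:480,:640]
    P=np.stack([(u-K[0,2])/K[0,0]*d,(v-K[1,2])/K[1,1]*d,d],-1)
    T=c["cam_to_world"] if T is None else T
    W=P@T[:3,:3].T+T[:3,3]; W[d==0]=np.nan
    return W
E
python3 - <<'E'
from h import *
c=dict(np.load("pics/top.npz"));W=cloud(c);f=c["frame"].astype(int)
# knobs
for n,(u,v) in dict(yellow=(456,229),chrome=(459,267),orange=(417,269),grey=(474,305),cap=(169,271),tape=(503,207),spray=(455,146),fob=(145,200),polish=(185,145)).items():
    r=30 if n=="tape" else 22
    if n in("yellow","chrome","orange","grey"): r=15
    w=W[v-r:v+r,u-r:u+r].reshape(-1,3);w=w[w[:,2]>0.008]
    t=w[w[:,2]>np.nanpercentile(w[:,2],90)-0.004]
    (cx,cy),rr=cv2.minEnclosingCircle(t[:,:2].astype(np.float32))
    print(n,len(w),"top z",np.nanpercentile(w[:,2],[5,50,95]).round(4),"circ",round(cx,4),round(cy,4),"d",round(2*rr,4))
w=W[120:300,260:365].reshape(-1,3)
print("bench z",np.nanmedian(W[300:330,180:240,2]))
for lo,hi,n in((.06,.078,"rails+cover"),(.08,.09,"panel"),(.055,.11,"all")):
    m=w[(w[:,2]>lo)&(w[:,2]<hi)];print(n,len(m),cv2.minAreaRect(m[:,:2].astype(np.float32)),np.median(m[:,2]))
b=W[200:262,286:337]
for r in range(0,62,6): print(r+200,b[r,25].round(4), np.nanmedian(b[r,:,2]).round(4), W[r+200,277].round(4),W[r+200,346].round(4))
im=cv2.resize(c["frame"][200:330,390:520,::-1],None,fx=4.5,fy=4.5,interpolation=cv2.INTER_CUBIC);cv2.imwrite("pics/knobs.png",im)
E
```

```text
yellow 295 top z [0.015  0.03   0.0339] circ 0.5521 -0.3234 d 0.0413
chrome 304 top z [0.0119 0.0303 0.0343] circ 0.4662 -0.3252 d 0.0408
orange 145 top z [0.0162 0.0215 0.0258] circ 0.4636 -0.2364 d 0.0301
grey 179 top z [0.0151 0.0234 0.0273] circ 0.3843 -0.3587 d 0.0312
cap 439 top z [0.0111 0.016  0.0197] circ 0.4583 0.318 d 0.0521
tape 596 top z [0.0108 0.0228 0.0276] circ 0.6038 -0.4349 d 0.0916
spray 1127 top z [0.0248 0.1126 0.1709] circ 0.733 -0.3137 d 0.0307
fob 524 top z [0.0097 0.0136 0.0179] circ 0.6206 0.3787 d 0.0734
polish 1012 top z [0.0225 0.0732 0.0783] circ 0.7365 0.2829 d 0.0636
bench z 4.508832848371114e-05
rails+cover 6018 ((0.5436331033706665, 0.001655876636505127), (0.1819254457950592, 0.25941169261932373), 88.79569244384766) 0.07107601605844427
panel 4917 ((0.5856257081031799, 0.0005991309881210327), (0.17984622716903687, 0.33730942010879517), 88.71086120605469) 0.08541508235706408
all 13163 ((0.5841578245162964, 0.0006327182054519653), (0.18222184479236603, 0.3403245806694031), 88.68317413330078) 0.08237947538898083
200 [0.6107 0.0015 0.0716] 0.0717 [0.6101
[... 166 characters left out ...]
0.0746 0.073 ] [ 0.5845 -0.074   0.0731]
218 [0.5714 0.0015 0.0723] 0.0716 [0.5714 0.0746 0.072 ] [ 0.5715 -0.074   0.0724]
224 [0.5589 0.0015 0.0686] 0.0705 [0.559  0.0748 0.0672] [ 0.5584 -0.0738  0.0732]
230 [0.5456 0.0015 0.0709] 0.07 [0.5449 0.0741 0.077 ] [ 0.5458 -0.074   0.07  ]
236 [0.5331 0.0014 0.0664] 0.07 [0.5324 0.0742 0.0739] [ 0.5325 -0.0737  0.0733]
242 [0.52   0.0014 0.067 ] 0.0693 [0.5196 0.0742 0.0729] [ 0.5197 -0.0737  0.0719]
248 [0.5068 0.0015 0.0717] 0.0699 [0.5068 0.0742 0.0711] [ 0.5067 -0.0735  0.0727]
254 [0.4942 0.0014 0.0668] 0.0688 [0.494  0.0741 0.0714] [ 0.4937 -0.0734  0.0741]
260 [0.4812 0.0014 0.0696] 0.0718 [0.4813 0.0742 0.0677] [ 0.4812 -0.0737  0.0684]
```

View pics/knobs.png

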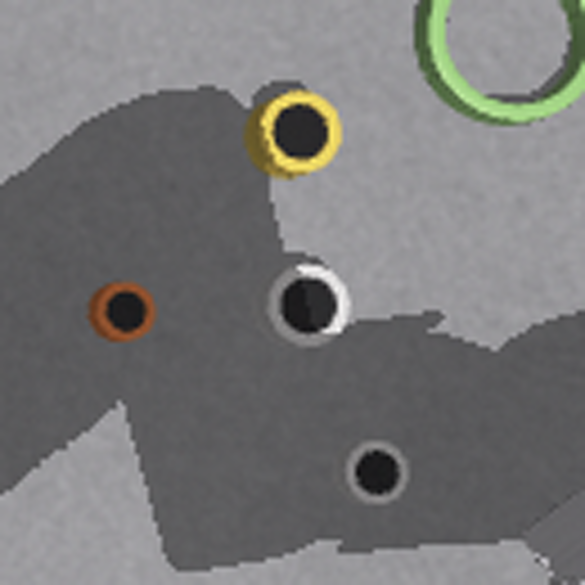

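The large chrome ring at crop (308,305) is 41 mm across with its top at 30 mm, so it is the knob, at about (0.466, -0.325). The console is at (0.584, 0.001) with yaw ≈ -1.3°. Next I move over the press spot, (0.509, 0.002).

play_rows --commands '[[[0.01,0.03,0],[0,0,-0.04]],[[0.035,0.08,-0.01],[0,0,-0.1]],[[0.06,0.13,-0.02],[0,0,-0.17]],[[0.08,0.18,-0.03],[0,0,-0.24]],[[0.105,0.23,-0.04],[0,0,-0.31]],[[0.125,0.28,-0.05],[0,0,-0.38]],[[0.15,0.33,-0.06],[0,0,-0.44]],[[0.17,0.38,-0.07],[0,0,-0.44]],[[0.195,0.43,-0.08],[0,0,-0.44]],[[0.215,0.48,-0.09],[0,0,-0.44]]]' --gripper 0.0

```text
time_s: 1.35
position: [0.4689, -0.0899, 0.1572]
tcp_rot: [[-0.023, 0.001, 1.0], [-1.0, -0.0, -0.023], [0.0, -1.0, 0.001]]
force: [0.2, -0.2, 0.2]
opening: 0.018
```

play_rows --commands '[[[0.02,0.04,-0.01],[0,0,0]],[[0.035,0.08,-0.02],[0,0,0]],[[0.041,0.093,-0.03],[0,0,0]],[[0.041,0.093,-0.035],[0,0,0]],[[0.041,0.093,-0.035],[0,0,0]],[[0.041,0.093,-0.035],[0,0,0]]]'

```text
time_s: 2.1
position: [0.5089, 0.0003, 0.1228]
tcp_rot: [[-0.025, 0.0, 1.0], [-1.0, -0.0, -0.025], [0.0, -1.0, 0.0]]
force: [-0.2, 0.6, 0.4]
opening: 0.003
```

play_rows --commands '[[[0,0.001,-0.01],[0,0,0]],[[0,0.002,-0.018],[0,0,0]],[[0,0.002,-0.022],[0,0,0]],[[0,0.002,-0.024],[0,0,0]],[[0,0.002,-0.025],[0,0,0]],[[0,0.002,-0.0255],[0,0,0]],[[0,0.002,-0.0255],[0,0,0]]]'

```text
time_s: 2.98
position: [0.5091, 0.0036, 0.0972]
tcp_rot: [[-0.023, 0.0, 1.0], [-1.0, -0.0, -0.023], [0.0, -1.0, 0.0]]
force: [0.6, 1.2, 0.5]
opening: 0.009
```

play_rows --commands '[[[0,0,-0.0005],[0,0,0]],[[0,0,-0.001],[0,0,0]],[[0,0,-0.001],[0,0,0]]]'

```text
time_s: 3.35
position: [0.509, 0.0035, 0.096]
tcp_rot: [[-0.023, -0.0, 1.0], [-1.0, 0.0, -0.023], [-0.0, -1.0, -0.0]]
force: [-0.7, -0.0, -0.2]
opening: 0.005
```

play_rows --commands '[[[0,0,-0.0005],[0,0,0]],[[0,0,-0.001],[0,0,0]],[[0,0,-0.001],[0,0,0]]]'

```text
time_s: 3.72
position: [0.509, 0.0036, 0.095]
tcp_rot: [[-0.023, -0.0, 1.0], [-1.0, 0.0, -0.023], [-0.0, -1.0, -0.0]]
force: [0.4, -0.5, -0.3]
opening: 0.004
```

play_rows --commands '[[[0,0,-0.0005],[0,0,0]],[[0,0,-0.0005],[0,0,0]]]'

```text
time_s: 3.98
position: [0.5091, 0.0035, 0.0947]
tcp_rot: [[-0.023, 0.0, 1.0], [-1.0, -0.0, -0.023], [0.0, -1.0, 0.0]]
force: [-1.0, 0.1, 2.4]
opening: 0.004
```

play_rows --commands '[[[0,0,-0.0004],[0,0,0]],[[0,0,-0.0004],[0,0,0]]]'

```text
time_s: 4.22
position: [0.5091, 0.0035, 0.0946]
tcp_rot: [[-0.023, 0.0, 1.0], [-1.0, -0.0, -0.023], [0.0, -1.0, 0.0]]
force: [-0.9, 0.1, 5.1]
opening: 0.001
```

play_rows --commands '[[[0,0,-0.0003],[0,0,0]],[[0,0,-0.0003],[0,0,0]]]'

```text
time_s: 4.47
position: [0.5091, 0.0035, 0.0945]
tcp_rot: [[-0.023, 0.0, 1.0], [-1.0, -0.0, -0.023], [0.0, -1.0, 0.0]]
force: [-1.2, 0.4, 7.4]
opening: 0.005
```

Contact is near z = 0.0697, about 2.3 mm low, which gives a slope of ≈ 0.018. Stiffness is about 7.5 N/mm. I'll press to ~15 N and start dragging.

play_rows --commands '[[[0,0,-0.0005],[0,0,0]],[[0,0,-0.001],[0,0,0]],[[0.001,0,-0.001],[0,0,0]],[[0.003,0,-0.001],[0,0,0]],[[0.006,0,-0.0009],[0,0,0]],[[0.01,0,-0.0008],[0,0,0]]]'

```text
time_s: 5.22
position: [0.518, 0.0034, 0.0943]
tcp_rot: [[-0.023, -0.002, 1.0], [-1.0, -0.0, -0.023], [0.0, -1.0, -0.002]]
force: [-3.8, -1.4, 14.0]
opening: 0.01
```

play_rows --commands '[[[0.004,0,0.0001],[0,0,0]],[[0.008,-0.0002,0.0001],[0,0,0]],[[0.012,-0.0003,0.0002],[0,0,0]],[[0.016,-0.0004,0.0003],[0,0,0]],[[0.02,-0.0005,0.0003],[0,0,0]]]'

```text
time_s: 5.85
position: [0.5382, 0.0029, 0.0948]
tcp_rot: [[-0.023, -0.002, 1.0], [-1.0, -0.0, -0.023], [0.0, -1.0, -0.002]]
force: [-4.1, -1.5, 14.9]
opening: 0.004
```

Run:
```python
from rig import *
from h import *
c=capture("top");cv2.imwrite("pics/t2.png",cv2.resize(c["frame"][120:300,250:380,::-1],None,fx=3,fy=3))
print([read_state()["force"].round(1).tolist() for i in range(3)])
```

```text
[[-4.8, 0.5, 12.4], [-4.8, 0.5, 12.4], [-4.8, 0.5, 12.4]]
```

View pics/t2.png

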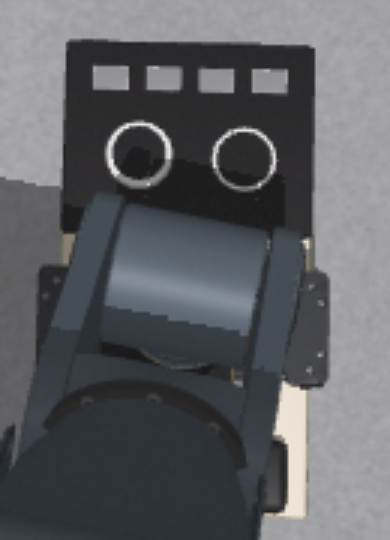

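The arm hides the cover in this view (crop 100–290, 200–400). The drag force of about 4 N matches slide friction without slipping, so I continue.

play_rows --commands '[[[0.004,0,0.0001],[0,0,0]],[[0.009,-0.0002,0.0002],[0,0,0]],[[0.014,-0.0003,0.0003],[0,0,0]],[[0.019,-0.0004,0.0004],[0,0,0]],[[0.024,-0.0005,0.0005],[0,0,0]]]'

```text
time_s: 6.52
position: [0.5622, 0.0024, 0.0953]
tcp_rot: [[-0.023, -0.002, 1.0], [-1.0, -0.0, -0.023], [0.0, -1.0, -0.002]]
force: [-4.0, 0.2, 13.6]
opening: 0.004
```

play_rows --commands '[[[0.004,0,0.0001],[0,0,0]],[[0.008,-0.0002,0.0002],[0,0,0]],[[0.012,-0.0003,0.0003],[0,0,0]],[[0.016,-0.0004,0.0003],[0,0,0]],[[0.02,-0.0005,0.0004],[0,0,0]]]'

```text
time_s: 7.15
position: [0.5823, 0.0019, 0.0958]
tcp_rot: [[-0.023, -0.001, 1.0], [-1.0, -0.0, -0.023], [0.0, -1.0, -0.001]]
force: [-4.4, -0.3, 11.9]
opening: 0.004
```

play_rows --commands '[[[0.003,0,-0.0002],[0,0,0]],[[0.005,0,-0.0002],[0,0,0]],[[0.007,-0.0002,-0.0002],[0,0,0]],[[0.0085,-0.0002,-0.0002],[0,0,0]],[[0.0085,-0.0002,-0.0002],[0,0,0]]]'

```text
time_s: 7.78
position: [0.589, 0.0018, 0.0958]
tcp_rot: [[-0.022, -0.005, 1.0], [-1.0, -0.0, -0.022], [0.0, -1.0, -0.005]]
force: [-8.4, -0.6, 16.5]
opening: 0.003
```

The x force jumped to 8.4 N and the TCP stopped at 0.589, i.e. 80 mm of travel, so the cover is at its stop. Next I lift and look.

play_rows --commands '[[[0,0,0.002],[0,0,0]],[[0,0,0.015],[0,0,0]],[[-0.01,-0.04,0.05],[0,0,0]],[[-0.03,-0.09,0.07],[0,0,0]],[[-0.05,-0.14,0.07],[0,0,0]],[[-0.07,-0.19,0.07],[0,0,0]],[[-0.09,-0.24,0.07],[0,0,0]],[[-0.11,-0.29,0.06],[0,0,0]],[[-0.123,-0.322,0.05],[0,0,0]],[[-0.123,-0.327,0.05],[0,0,0]]]' --gripper 0.06

```text
time_s: 9.02
position: [0.4676, -0.3274, 0.1437]
tcp_rot: [[-0.027, -0.0, 1.0], [-1.0, 0.0, -0.027], [-0.0, -1.0, -0.0]]
force: [-0.6, -0.0, 0.5]
opening: 0.684
```

Run:
```python
from rig import *
from h import *
s=read_state();print(s["position"],s["opening"])
a=capture("top");w=capture("wrist")
np.savez("pics/w.npz",**w);
im=np.hstack([cv2.resize(a["frame"][100:340,240:520],(467,400)),cv2.resize(w["frame"],(333,250),interpolation=cv2.INTER_AREA).repeat(1,0) if 0 else cv2.copyMakeBorder(cv2.resize(w["frame"],(333,250)),0,150,0,0,cv2.BORDER_CONSTANT)])
cv2.imwrite("pics/t3.png",im[...,::-1])
W=cloud(a)
# column of heights along cover axis
for v in range(200,264,3): print(v,W[v,311].round(3),end=" ")
T=np.eye(4);T[:3,:3]=s["tcp_rot"];T[:3,3]=s["position"]
V=cloud(w,T@w["hand_eye"]);g=w["frame"].astype(int)
m=(V[...,2]>.024)&(V[...,2]<.036)&(abs(V[...,0]-.466)<.035)&(abs(V[...,1]+.325)<.035)
if m.sum()>20:
  p=V[m][:,:2].astype(np.float32);print("\nwrist knob",m.sum(),cv2.minEnclosingCircle(p),np.median(V[m][:,2]))
```

```text
[ 0.46764598 -0.32742626  0.14368252] 0.6841651171957681
200 [0.612 0.001 0.066] 203 [0.604 0.002 0.076] 206 [0.597 0.001 0.076] 209 [0.591 0.001 0.071] 212 [0.585 0.001 0.071] 215 [0.579 0.001 0.068] 218 [0.571 0.001 0.073] 221 [0.571 0.001 0.025] 224 [0.564 0.001 0.027] 227 [0.558 0.001 0.021] 230 [0.55  0.001 0.026] 233 [0.543 0.001 0.026] 236 [0.537 0.001 0.028] 239 [0.53  0.001 0.026] 242 [0.523 0.001 0.029] 245 [0.517 0.001 0.023] 248 [0.51  0.001 0.029] 251 [0.503 0.001 0.03 ] 254 [0.497 0.001 0.027] 257 [0.487 0.001 0.075] 260 [0.481 0.001 0.073] 263 [0.475 0.001 0.073] 
wrist knob 2789 ((0.46697840094566345, -0.32571861147880554), 0.020618420094251633) 0.0300282853731359
```

View pics/t3.png

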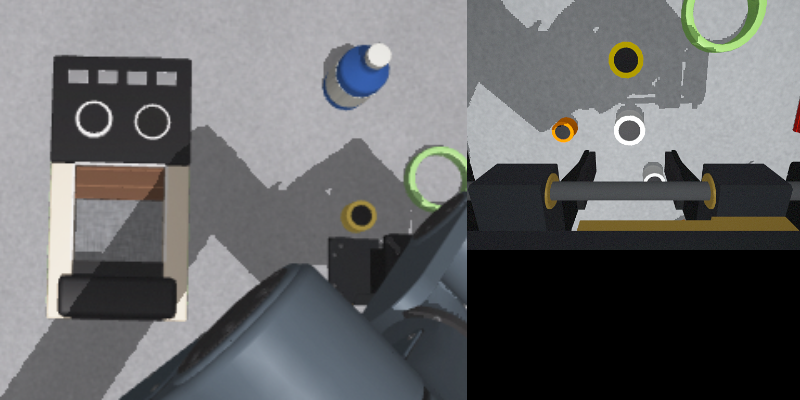

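The cover is open: its free edge is at x ≈ 0.569, matching the expected -15 mm, and the bay floor reads 0.026. In the wrist view the chrome ring at (629,130) sits between the fingers, at (0.467, -0.326). Next I descend and grip it.

play_rows --commands '[[[0,0.001,-0.03],[0,0,0]],[[-0.001,0.002,-0.06],[0,0,0]],[[-0.001,0.002,-0.085],[0,0,0]],[[-0.001,0.002,-0.1],[0,0,0]],[[-0.001,0.002,-0.11],[0,0,0]],[[-0.001,0.002,-0.1145],[0,0,0]],[[-0.001,0.002,-0.1145],[0,0,0]]]'

```text
time_s: 10.0
position: [0.4678, -0.3232, 0.0298]
tcp_rot: [[-0.023, 0.0, 1.0], [-1.0, -0.0, -0.023], [0.0, -1.0, 0.0]]
force: [-0.0, 0.2, 0.6]
opening: 0.687
```

play_rows --commands '[[[0,0,0],[0,0,0]],[[0,0,0],[0,0,0]],[[0,0,0],[0,0,0]],[[0,0,0],[0,0,0]],[[0,0,0],[0,0,0]]]' --gripper 0.03

```text
time_s: 10.62
position: [0.4678, -0.3237, 0.03]
tcp_rot: [[-0.023, 0.001, 1.0], [-1.0, -0.001, -0.023], [0.001, -1.0, 0.001]]
force: [-1.3, -1.3, 3.5]
opening: 0.462
```

play_rows --commands '[[[0,0,0.02],[0,0,0]],[[0,0,0.06],[0,0,0]],[[0.005,0.03,0.1],[0,0,0]],[[0.015,0.08,0.12],[0,0,0]],[[0.025,0.13,0.12],[0,0,0]],[[0.035,0.18,0.12],[0,0,0]],[[0.045,0.23,0.12],[0,0,0]],[[0.055,0.28,0.12],[0,0,0]],[[0.06,0.315,0.12],[0,0,0]],[[0.061,0.326,0.12],[0,0,0]]]'

```text
time_s: 11.88
position: [0.5278, 0.005, 0.1491]
tcp_rot: [[-0.02, -0.002, 1.0], [-1.0, 0.001, -0.02], [-0.0, -1.0, -0.002]]
force: [0.3, -0.3, -1.1]
opening: 0.456
```

play_rows --commands '[[[0,0,0],[0,0,0]],[[0,0,-0.02],[0,0,0]],[[0,0,-0.04],[0,0,0]],[[0,0,-0.05],[0,0,0]],[[0,0,-0.05],[0,0,0]]]'

```text
time_s: 12.5
position: [0.5281, 0.0019, 0.0989]
tcp_rot: [[-0.025, -0.002, 1.0], [-1.0, 0.0, -0.025], [-0.0, -1.0, -0.002]]
force: [0.2, 0.4, -0.6]
opening: 0.458
```

Run:
```python
from rig import *
from h import *
s=read_state();print(s["position"],s["opening"],s["force"])
w=capture("wrist");cv2.imwrite("pics/w4.png",w["frame"][...,::-1])
```

```text
[0.52810527 0.00190407 0.09891587] 0.4579944841701377 [ 0.16421695  0.37675532 -0.57053204]
```

View pics/w4.png

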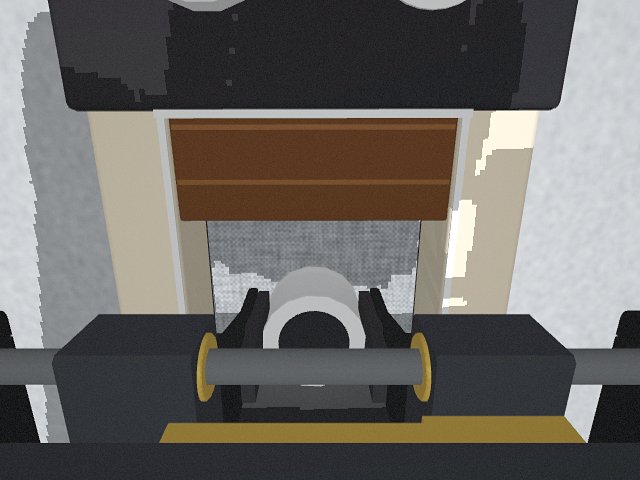

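The knob is held upright and centred over the bay (315,330), with the cover edge clear ahead of it. Lowering now.

play_rows --commands '[[[0,0,-0.015],[0,0,0]],[[0,0,-0.028],[0,0,0]],[[0,0,-0.036],[0,0,0]],[[0,0,-0.039],[0,0,0]],[[0,0,-0.041],[0,0,0]],[[0,0,-0.042],[0,0,0]],[[0,0,-0.0425],[0,0,0]]]'

```text
time_s: 13.42
position: [0.5287, 0.0028, 0.0572]
tcp_rot: [[-0.023, 0.001, 1.0], [-1.0, -0.0, -0.023], [0.0, -1.0, 0.001]]
force: [0.1, 0.5, -0.3]
opening: 0.458
```

play_rows --commands '[[[0,0,-0.0005],[0,0,0]],[[0,0,-0.0005],[0,0,0]]]'

```text
time_s: 13.68
position: [0.5286, 0.0028, 0.0567]
tcp_rot: [[-0.023, 0.0, 1.0], [-1.0, -0.0, -0.023], [0.0, -1.0, 0.0]]
force: [0.3, 0.1, -0.4]
opening: 0.459
```

play_rows --commands '[[[0,0,-0.0005],[0,0,0]],[[0,0,-0.001],[0,0,0]],[[0,0,-0.001],[0,0,0]]]'

```text
time_s: 14.05
position: [0.5286, 0.0028, 0.056]
tcp_rot: [[-0.023, 0.0, 1.0], [-1.0, -0.0, -0.023], [0.0, -1.0, 0.0]]
force: [-0.7, -0.6, 5.3]
opening: 0.46
```

play_rows --commands '[[[0,0,0],[0,0,0]],[[0,0,0],[0,0,0]],[[0,0,0],[0,0,0]],[[0,0,0],[0,0,0]]]' --gripper 0.056

```text
time_s: 14.55
position: [0.5285, 0.0028, 0.0554]
tcp_rot: [[-0.023, -0.0, 1.0], [-1.0, 0.0, -0.023], [-0.0, -1.0, -0.0]]
force: [-0.1, -0.4, 0.1]
opening: 0.639
```

play_rows --commands '[[[0,0,0.01],[0,0,0]],[[0,0,0.03],[0,0,0]],[[0,0,0.06],[0,0,0]],[[0,0,0.08],[0,0,0]],[[0,0,0.08],[0,0,0]]]'

```text
time_s: 15.18
position: [0.5298, 0.0026, 0.1375]
tcp_rot: [[-0.023, 0.004, 1.0], [-1.0, -0.001, -0.023], [0.001, -1.0, 0.005]]
force: [-0.3, -0.1, 0.6]
opening: 0.646
```

Run:
```python
from rig import *
from h import *
s=read_state();print(s["position"],s["opening"],s["force"])
w=capture("wrist");cv2.imwrite("pics/w5.png",w["frame"][...,::-1])
T=np.eye(4);T[:3,:3]=s["tcp_rot"];T[:3,3]=s["position"]
V=cloud(w,T@w["hand_eye"])
m=(V[...,2]>.05)&(V[...,2]<.061)&(abs(V[...,0]-.529)<.03)&(abs(V[...,1]-.002)<.03)
p=V[m][:,:2].astype(np.float32);print("knob",m.sum(),cv2.minEnclosingCircle(p),np.percentile(V[m][:,2],[5,50,95]))
```

```text
[0.52977916 0.00264585 0.13749128] 0.6457097281966868 [-0.33172928 -0.09842809  0.60858258]
knob 3549 ((0.5286147594451904, 0.0030753351747989655), 0.020869312807917595) [0.05503588 0.05638975 0.05757634]
```

View pics/w5.png

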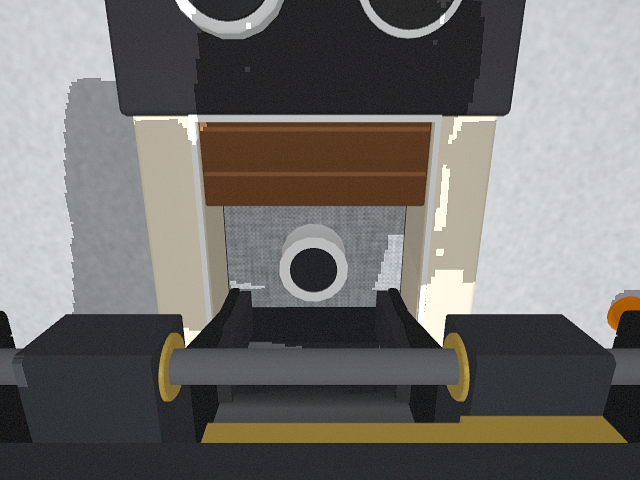

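The knob stands upright on the bay floor at (313,268), top at 0.0564 and released. Next I close the fingers, go back over the open cover and drag it shut.

play_rows --commands '[[[0.02,0,0],[0,0,0]],[[0.045,-0.001,0],[0,0,0]],[[0.059,-0.001,0],[0,0,0]],[[0.059,-0.001,-0.015],[0,0,0]],[[0.059,-0.001,-0.028],[0,0,0]],[[0.059,-0.001,-0.035],[0,0,0]],[[0.059,-0.001,-0.0385],[0,0,0]],[[0.059,-0.001,-0.0395],[0,0,0]],[[0.059,-0.001,-0.0395],[0,0,0]]]' --gripper 0.0

```text
time_s: 16.35
position: [0.5869, 0.0019, 0.0964]
tcp_rot: [[-0.023, -0.001, 1.0], [-1.0, 0.0, -0.023], [-0.0, -1.0, -0.001]]
force: [-2.1, 0.6, 3.2]
opening: 0.007
```

play_rows --commands '[[[0,0,-0.0005],[0,0,0]],[[0,0,-0.001],[0,0,0]],[[0,0,-0.0014],[0,0,0]],[[0,0,-0.0014],[0,0,0]]]'

```text
time_s: 16.85
position: [0.587, 0.0019, 0.096]
tcp_rot: [[-0.023, -0.001, 1.0], [-1.0, -0.0, -0.023], [0.0, -1.0, -0.001]]
force: [-4.8, 1.0, 9.6]
opening: 0.005
```

play_rows --commands '[[[0,0,-0.0007],[0,0,0]],[[-0.002,0,-0.0007],[0,0,0]],[[-0.005,0,-0.0007],[0,0,0]],[[-0.009,0.0002,-0.0008],[0,0,0]],[[-0.013,0.0003,-0.0009],[0,0,0]]]'

```text
time_s: 17.48
position: [0.5799, 0.0016, 0.096]
tcp_rot: [[-0.024, 0.013, 1.0], [-1.0, -0.001, -0.024], [0.001, -1.0, 0.013]]
force: [3.9, 0.5, 6.8]
opening: 0.008
```

play_rows --commands '[[[-0.004,0,-0.0001],[0,0,0]],[[-0.008,0.0002,-0.0002],[0,0,0]],[[-0.012,0.0003,-0.0003],[0,0,0]],[[-0.016,0.0004,-0.0004],[0,0,0]],[[-0.02,0.0005,-0.0005],[0,0,0]]]'

```text
time_s: 18.1
position: [0.56, 0.002, 0.0955]
tcp_rot: [[-0.024, 0.014, 1.0], [-1.0, -0.002, -0.024], [0.001, -1.0, 0.014]]
force: [4.2, 1.9, 7.2]
opening: 0.008
```

Run:
```python
from rig import *
from h import *
s=read_state();print(s["position"],s["opening"],s["force"],s["joint_positions"],s["qvel"].round(2),s["tcp_rot"].round(3).tolist())
w=capture("wrist");cv2.imwrite("pics/w6.png",w["frame"][...,::-1])
```

```text
[0.56003993 0.0020141  0.09551501] 0.007670689328492508 [4.23293731 1.86530468 7.23612748] [-1.12562658e+01  3.77110122e+01  9.90195037e+01  8.88533518e-02
  4.24924009e+01  8.00508214e+01] [-0.61 -1.62  4.78  0.14 -3.14 -0.55] [[-0.024, 0.014, 1.0], [-1.0, -0.002, -0.024], [0.001, -1.0, 0.014]]
```

View pics/w6.png

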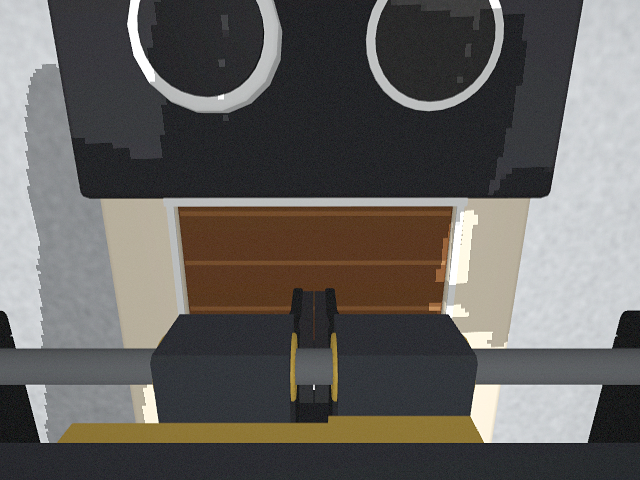

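The cover moves with the finger: the grooves at rows 212, 263 and 310 imply ≈ 28 mm of travel against 27 mm for the TCP. The press is only 7 N, so I add some down and continue.

play_rows --commands '[[[0,0,-0.0008],[0,0,0]],[[-0.003,0.0001,-0.0009],[0,0,0]],[[-0.007,0.0002,-0.001],[0,0,0]],[[-0.011,0.0003,-0.0011],[0,0,0]],[[-0.015,0.0004,-0.0012],[0,0,0]]]'

```text
time_s: 18.77
position: [0.5458, 0.0023, 0.095]
tcp_rot: [[-0.024, 0.015, 1.0], [-1.0, -0.002, -0.024], [0.002, -1.0, 0.016]]
force: [3.6, 1.2, 10.6]
opening: 0.005
```

play_rows --commands '[[[-0.004,0,-0.0001],[0,0,0]],[[-0.008,0.0002,-0.0002],[0,0,0]],[[-0.012,0.0003,-0.0003],[0,0,0]],[[-0.016,0.0004,-0.0003],[0,0,0]]]'

```text
time_s: 19.27
position: [0.5299, 0.0027, 0.0946]
tcp_rot: [[-0.024, 0.016, 1.0], [-1.0, -0.002, -0.024], [0.002, -1.0, 0.016]]
force: [4.8, 0.7, 11.7]
opening: 0.005
```

play_rows --commands '[[[-0.004,0,-0.0003],[0,0,0]],[[-0.008,0.0002,-0.0004],[0,0,0]],[[-0.012,0.0003,-0.0005],[0,0,0]],[[-0.016,0.0004,-0.0005],[0,0,0]],[[-0.019,0.0005,-0.0006],[0,0,0]]]'

```text
time_s: 19.9
position: [0.511, 0.0031, 0.0941]
tcp_rot: [[-0.024, 0.016, 1.0], [-1.0, -0.002, -0.024], [0.002, -1.0, 0.016]]
force: [4.2, 2.4, 13.6]
opening: 0.005
```

play_rows --commands '[[[-0.002,0,-0.0002],[0,0,0]],[[-0.004,0,-0.0003],[0,0,0]],[[-0.005,0,-0.0003],[0,0,0]],[[-0.005,0,-0.0003],[0,0,0]]]'

```text
time_s: 20.4
position: [0.5059, 0.0032, 0.0939]
tcp_rot: [[-0.024, 0.016, 1.0], [-1.0, -0.002, -0.024], [0.002, -1.0, 0.016]]
force: [3.0, 2.4, 15.5]
opening: 0.003
```

play_rows --commands '[[[-0.001,0,0],[0,0,0]],[[-0.002,0,0],[0,0,0]],[[-0.003,0,0],[0,0,0]],[[-0.003,0,0],[0,0,0]]]'

```text
time_s: 20.9
position: [0.5043, 0.0031, 0.094]
tcp_rot: [[-0.025, 0.019, 1.0], [-1.0, -0.002, -0.025], [0.002, -1.0, 0.019]]
force: [5.1, 3.6, 12.5]
opening: 0.003
```

play_rows --commands '[[[-0.001,0,-0.0003],[0,0,0]],[[-0.002,0,-0.0003],[0,0,0]],[[-0.002,0,-0.0003],[0,0,0]]]'

```text
time_s: 21.28
position: [0.504, 0.003, 0.094]
tcp_rot: [[-0.025, 0.022, 0.999], [-1.0, -0.003, -0.025], [0.002, -1.0, 0.022]]
force: [7.2, 4.1, 13.2]
opening: 0.007
```

Position has held at 0.504 while the x force rose to 7 N, so the cover is at the shut stop. I lift straight up, move clear and check.

play_rows --commands '[[[0.002,0,0.002],[0,0,0]],[[0.002,0,0.015],[0,0,0]],[[0,-0.02,0.05],[0,0,0]],[[-0.01,-0.07,0.09],[0,0,0]],[[-0.02,-0.12,0.12],[0,0,0]],[[-0.03,-0.17,0.14],[0,0,0]],[[-0.04,-0.22,0.15],[0,0,0]],[[-0.05,-0.27,0.15],[0,0,0]],[[-0.06,-0.32,0.15],[0,0,0]],[[-0.06,-0.34,0.15],[0,0,0]]]'

```text
time_s: 22.52
position: [0.4332, -0.3383, 0.2405]
tcp_rot: [[-0.027, -0.001, 1.0], [-1.0, 0.0, -0.027], [-0.0, -1.0, -0.001]]
force: [0.9, 0.5, -0.2]
opening: 0.001
```

Run:
```python
from rig import *
from h import *
s=read_state();print(s["position"],s["force"],s["time_s"])
a=capture("top");W=cloud(a);o=dict(np.load("pics/top.npz"))
im=np.hstack([cv2.resize(x["frame"][120:300,255:370],None,fx=3,fy=3) for x in(o,a)])
cv2.imwrite("pics/t7.png",im[...,::-1]);W0=cloud(o)
for v in range(196,272,4): print(v,np.nanmedian(W0[v,292:333,2]).round(4),np.nanmedian(W[v,292:333,2]).round(4),o["frame"][v,311],a["frame"][v,311])
d=np.abs(a["frame"].astype(int)-o["frame"]).sum(-1)
for n,(u,v) in dict(cap=(169,271),fob=(145,200),tape=(503,207),spray=(455,146),polish=(185,145)).items(): print(n,(d[v-22:v+22,u-22:u+22]>90).mean().round(3))
```

```text
[ 0.43322852 -0.33828115  0.24052749] [ 0.86114097  0.53503262 -0.22970075] 22.525
196 0.0847 0.0847 [46 46 48] [50 50 52]
200 0.0712 0.0718 [104  74  59] [114  81  64]
204 0.0715 0.0714 [106  75  59] [115  81  64]
208 0.071 0.0713 [123  88  68] [141 101  78]
212 0.0705 0.0714 [108  77  61] [117  83  65]
216 0.071 0.0706 [108  77  60] [118  84  66]
220 0.071 0.0703 [109  79  62] [119  86  68]
224 0.0702 0.0699 [110  80  63] [120  88  70]
228 0.0705 0.0707 [134  97  77] [154 112  88]
232 0.0694 0.071 [113  81  65] [123  89  71]
236 0.0701 0.0692 [115  83  66] [67 49 39]
240 0.0697 0.0709 [114  84  66] [67 50 40]
244 0.069 0.0696 [116  85  68] [68 48 38]
248 0.0701 0.0691 [140 103  82] [76 55 44]
252 0.0687 0.0687 [117  86  69] [66 48 39]
256 0.0682 0.0696 [88 64 52] [57 44 36]
260 0.0718 0.072 [55 53 55] [33 33 33]
264 0.0717 0.0723 [56 55 56] [33 32 34]
268 0.0931 0.0939 [45 44 45] [33 33 32]
cap 0.0
fob 0.0
tape 0.102
spray 0.0
polish 0.0
```

View pics/t7.png

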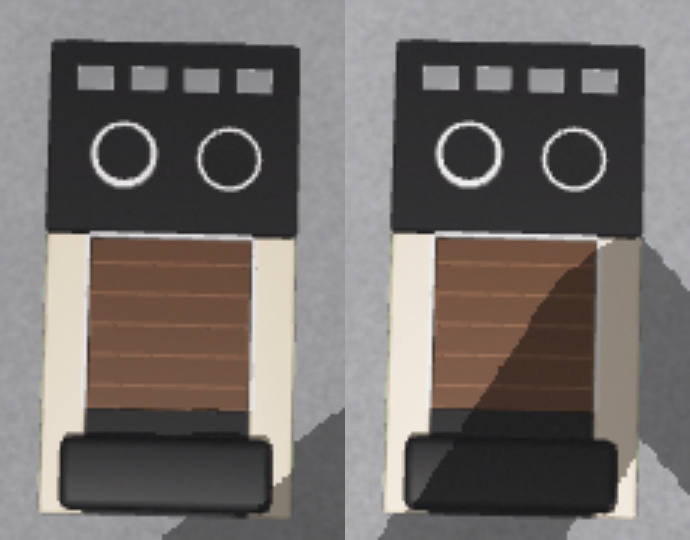

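The grooves and free edge (row ≈ 410) are the same before and after, so the cover is fully shut. The tape difference looks like the arm's shadow. Handing in.

```bash
python3 -c "
from rig import *
print(hand_in(),read_state()['time_s'])"
```

```text
the job is handed in; nothing more can be done
the job is handed in; nothing more can be done
```

The job is done and handed in at about 22.5 s of robot time. I dragged the cover open to its stop, put the large chrome knob in the compartment and let go of it, then dragged the cover shut again.

**Opening:** the TCP travelled 80 mm and stopped as the drag force jumped. The camera then showed the free edge at its open position.

**Knob:** it stood upright on the compartment floor after release. Its top measured 56.4 mm over the bench, which matches the 26 mm floor plus the 30 mm knob.

**Closing:** the drag force rose at the shut stop, and in the last top picture the cover's edge and grooves match the first one.

**Forces:** the highest reading at the end of any move was 16.5 N down on the cover. I only saw readings at the ends of moves, not in between.

**What was off:**
- Early in the closing drag, the press read only about 7 N, under the stated slip limit of about 9 N. The wrist picture showed the cover still following the finger, and I pressed harder from there.
- At the shut end, the TCP stopped about 3 mm past where I expected it, so the fingertips probably slipped slightly on the cover.
- In the before-and-after comparison the jar cap, fob, bottle and polish jar showed no change. The picture around the tape roll differed by about 10 %; I put that down to the arm's shadow and did not measure its position again.

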